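Refill the label dispenser and hold its lid hinge in line

ROBOT

A 6-joint arm with a two-finger parallel gripper is mounted at the origin on the work surface. World frame = base frame: x ahead of the robot, y to its left, z up, the work surface at z = 0. Lengths are in m, angles in degrees, forces in N, time in s.
With the tool pointing down it reaches from about 0.275 to 0.975 m from the base axis. Payload 8.4 kg.
Tool frame: the origin (TCP) lies on the centre line of the jaws, within the pads' length; the fingertips stand 14 mm ahead of it and the grasp point (between the pads) lies 5 mm behind it; z points along the fingers, y is the line along which they close (so a half turn about z gives the same grasp; the last joint's range is limited). The gripper opens to 92 mm and grips with 3 to 60 N. Pads are 20 mm wide; open, the fingers measure 128 mm over their backs; the gripper's body (75 mm by 189 mm) begins 69 mm behind the grasp point.
Start: joints at [-68.09, 20.225, 93.587, -0, 66.188, -0.138], TCP at [0.235, -0.579, 0.229] pointing down, gripper open.
Joint ranges: [-150.9, 150.9], [-52.94, 120.26], [3.33, 152.33], [-74.26, 254.26], [0, 154.13], [-172.89, 172.89]. Speed limits (degrees/s): [127.2, 127.2, 159.86, 180, 180, 180].

INTERFACE

Orientations are given as a 3x3 rotation matrix whose columns are the frame's x, y, z axes.
In Python, from cell import env, vision gives the robot as it stands.
- The arm moves only by the shell command python3 -m crank 'ROWS' [FORCE]. ROWS is JSON, a list of rows, each an object of numbers: "tx", "ty", "tz": the shift along the world's x, y, z as a fraction of full scale; "wx", "wy", "wz": the turn, a rotation vector about the world's x, y, z as a fraction of full scale; "claw": the gripper command: -1 is fully open, 1 is shut, values between are in proportion. A call has 1 to 5 rows; each row is the pose to reach, as a shift and turn from the pose commanded when the call began; what a row does not reach only later rows make up. Full scale, the value 1, is 1000 mm for a shift and 90 degrees for a turn. A row lasts 1/10 s, in which the tool goes at most 50 mm and 8.59 degrees, less where a joint would pass 70% of its speed; a pose out of reach is approached as far as the arm can. A call with a number of a shift or a turn outside -1 to 1 is refused whole. A call with a gripper value outside its range is refused whole. The fingers move at their own pace and stop on an object; FORCE is the grip in N (left out, the last holds). Time passes only in rows, so rows that repeat a pose let the fingers close. It gives the time, the measured TCP pose, the force, the opening and the grip force at its end, in the units of the state.
- env.get_obs(): the state, without advancing time (a new reading comes with each control period).
- vision.read_camera(name): name is "scene" or "side" or "wrist"; returns a dict with "frame" (420x560x3 uint8, red, green, blue), "z_map" (420x560 float32, m along the optical axis (not along the pixel's ray), 0 where there is no reading), "fx", "fy", "cx", "cy" (pixels), "position" and "attitude" of the camera in the world; the wrist camera has in their place "hand_eye" (4x4, takes a point from camera to tool coordinates, whose origin is the TCP and whose axes are the flange's). Camera axes: x right, y down, z forward; pixel columns grow to the right and rows downward; lengths in m; the calibration is good to about 2 mm. A picture is of the moment at which its call begins: read the wrist's pose just before it.
- env.sign_off(): hands the job in; it is judged then, once.
The state is a dict: "t": time; "joint_positions": joint angles; "qvel": joint speeds; "joint_efforts": joint torques, N m; "ee_pos": TCP position; "tcp_rot": TCP orientation; "ft_force": force on the tool from outside, world axes, zero at the start; "torque": the same for the moment, N m; "width": finger opening in m; "finger_force": force on a finger pad.
Only numpy, scipy, OpenCV 4.12 (cv2) and the standard library are available. Lean on these libraries where they do the work, as an engineer would, in place of code of your own. Each camera call takes 0.05 s, during which the arm holds its last target. There are 200 camera calls.

TASK

Refill the label dispenser: put the white label roll over the upright spindle, lowering it all the way down onto the base before letting go. Then lift the blue lid by its white fin and bring its hinge knuckle in between the two knuckles on the dispenser's jamb, so that the three holes line up for the 6 mm pin with the lid level over the roll. Finish while holding the lid there in the air, motionless, gripped by the robot alone and not resting or leaning on the dispenser or the roll; leave the other things on the bench where they are.

Things in the scene. Friction and masses are not known exactly. Their poses are not given: they have to be found in the camera images.
- roll_center (a point): White label roll with a blue core, standing upright, axis vertical: 56 mm outer diameter, 50 mm tall (the thin core rim ends 2 mm higher), bore 24 mm, about 120 g. The point is on its axis, 25 mm above its underside; z is up along its axis.
- roll: The same white roll; origin at the centre of its underside.
- spindle_foot (a point): Foot of the dispenser's steel spindle, on the top face of the white base plate (12 mm above the bench), which carries the roll. The spindle is 16 mm in diameter and rises 58 mm from this point, its top 8 mm tapered. Axes as the dispenser's.
- dispenser: Label dispenser, fixed to the bench, anywhere and at any yaw within about 17 degrees. Origin at bench height; x points from the spindle to the jamb (away from the robot), y to the left, z up. White base plate 190 x 140 x 12 mm (x -75 to 115 mm). Spindle at x = -20 mm, y = 0. Grey jamb block at x = 78 to 114 mm, 104 mm wide, its top 76 mm up, carrying the two fixed steel knuckles.
- hinge_axis (a point): The middle of the gap between the two fixed knuckles, on the line through their holes: 100 mm above the bench, at x = 90 mm of the dispenser. y runs along the hole line; axes as the dispenser's. Each knuckle is 20 mm in outer diameter, 26 mm long, with a 12 mm hole; they lie at y = -47 to -21 and 21 to 47 mm, so the gap is 42 mm. The gap is open to the top, front and back; its floor lies 24 mm below the hole line, and nothing in it stops the lid at the right height.
- lid: Blue flat lid lying loose on the bench, about 260 g, fin up, its knuckle on its far (+x) edge. Origin at the centre of the plate's underside; x points towards the knuckle, z up. Plate 130 (x) x 100 (y) x 4 mm. In place, its axes are parallel to the dispenser's.
- lid_grip (a point): Centre of the white grip fin on top of the lid, close above its centre of mass: the fin is 40 mm long along the lid's x, 12 mm thick along y, and 36 mm tall (from 4 to 40 mm above the lid's underside). The point is 22 mm above the underside, at x = 13 mm. Axes as the lid's.
- lid_knuckle (a point): Centre of the lid's single steel knuckle: 20 mm in outer diameter, 36 mm long along the lid's y, with a 12 mm hole along y. At x = 81 mm, 10 mm above the lid's underside. Axes as the lid's. It belongs on point hinge_axis.
- spare_roll_center (a point): Bystander: orange roll of the same size as the white one. Point at half height.
- pin: Bystander: steel hinge pin, 6 mm in diameter, 105 mm long with a 40 mm cross bar at one end, lying on the bench. Origin underneath it; x along the pin.
- timer_center (a point): Bystander: white timer, 30 x 75 x 60 mm tall. Point at its centre.
- flask_center (a point): Bystander: glass conical flask, 84 mm wide at the base, 118 mm tall. Point at half height.
- sieve_center (a point): Bystander: small steel sieve bowl, 84 mm wide, 36 mm tall, with an 80 mm wire handle along its x. Point at the bowl's centre.
- beaker_center (a point): Bystander: glass beaker, 60 mm wide, 75 mm tall. Point at half height.
Not all that is in view belongs to the job. What is shaped like the roll but green is not meant.

How it is judged:
By the outcome, as a careful person would: the job done as asked, in the order asked, and still so for the second after the job is handed in, while the arm keeps its last pose, push and grip.
It also fails if it takes over 67 s, if anything falls off the work surface, if the arm or the gripper's body presses on something with over 40 N, if the wrist force passes 120 N, or if a joint passes its speed limit or range.

## Working session

There is one attempt and no reset: what is moved stays moved. The work goes in short steps, Python scripts to look and compute and a shell command to move; the robot and the scene stay as the last step left them, time stands still between calls to the robot, and variables do not carry over. Pictures are saved under pics/ and viewed, at most 10 in all, crops included, and the job is handed in when it is done.

```bash
mkdir -p pics; ls; cat > h.py <<'E'
import numpy as np, cv2, pickle
from cell import env, vision
def grab(n,name):
    o=env.get_obs(); c=vision.read_camera(n)
    if n=='wrist':
        T=np.eye(4);T[:3,:3]=o['tcp_rot'];T[:3,3]=o['ee_pos'];T=T@np.array(c['hand_eye']);c['R']=T[:3,:3];c['p']=T[:3,3]
    else:
        A=np.array(c['attitude']);c['R']=A;c['p']=np.array(c['position'])
    c=dict(c);pickle.dump(c,open(f'pics/{name}.pkl','wb'))
    cv2.imwrite(f'pics/{name}.png',c['frame'][:,:,::-1]);return c
def load(name): return pickle.load(open(f'pics/{name}.pkl','rb'))
def pts(c):
    v,u=np.mgrid[:420,:560];z=c['z_map']
    P=np.stack([(u-c['cx'])/c['fx']*z,(v-c['cy'])/c['fy']*z,z],-1)
    return P@c['R'].T+c['p']
def ray(c,u,v,h):
    d=c['R']@np.array([(u-c['cx'])/c['fx'],(v-c['cy'])/c['fy'],1]);return c['p']+d*(h-c['p'][2])/d[2]
E
python3 - <<'E'
from h import *
for n in('scene','side'):
    c=grab(n,n);print(n,c['attitude'],c['position'],c['fx'])
o=env.get_obs();print(o['tcp_rot'],o['t'],o['ft_force'])
a=cv2.hconcat([cv2.imread('pics/scene.png'),cv2.imread('pics/side.png')])
E
```

```text
pics
scene [[-0.71305117  0.50118358 -0.49027854]
 [ 0.70106356  0.51790264 -0.49019052]
 [ 0.00824111 -0.69324734 -0.72065263]] [1.1150374  0.51653364 0.89448434] 510.6910415985139
side [[ 0.95717054 -0.18036513  0.22647952]
 [-0.28950042 -0.58610788  0.75674769]
 [-0.00374946 -0.78990251 -0.61322098]] [ 0.39553416 -0.6646256   0.64522579] 403.58129475884647
[[ 9.26869528e-01  3.75383380e-01 -4.43822017e-04]
 [ 3.75383642e-01 -9.26868823e-01  1.14299310e-03]
 [ 1.76958218e-05 -1.22600900e-03 -9.99999248e-01]] 0.1 [0.93610257 0.07149366 1.04248513]
```

View pics/scene.png

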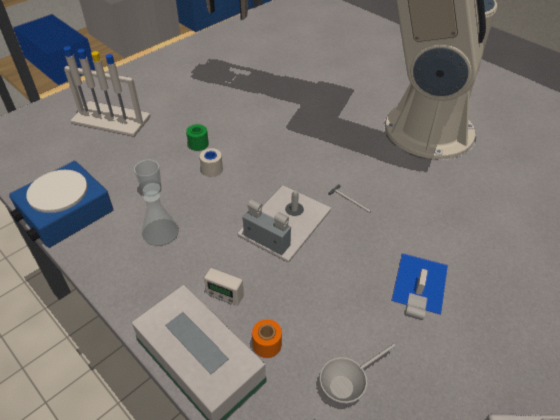

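View pics/side.png

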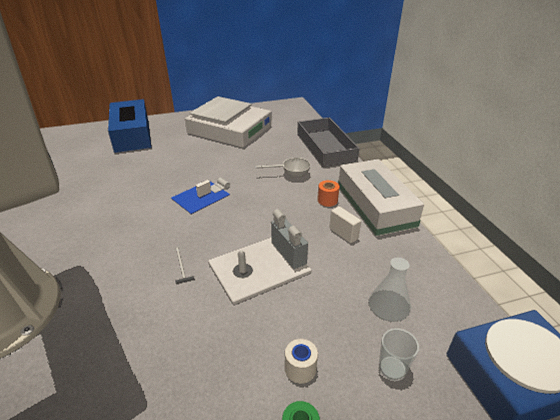

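Scene view: the white roll with blue core is at (211,162). It could be confused with the green roll (197,137), the orange spare (267,338), or the white beaker/timer at (148,178) and (224,286). In the side view the white roll is at (301,360). I choose white with blue core. The dispenser is at scene (285,222) with its spindle at (295,203), and the lid is at (420,285) with its fin at (422,282).

```bash
python3 - <<'E'
from h import *
crop=[]
for n,roi in(('scene',(190,140,45,45)),('side',(270,330,65,60))):
    c=load(n);P=pts(c);x,y,w,h=roi
    crop.append(cv2.resize(c['frame'][y:y+h,x:x+w,::-1],(390,390),interpolation=cv2.INTER_CUBIC))
    hsv=cv2.cvtColor(c['frame'],cv2.COLOR_RGB2HSV)
    blue=cv2.inRange(hsv,(105,110,40),(130,255,255))
    m=np.zeros_like(blue);m[y:y+h,x:x+w]=blue[y:y+h,x:x+w]
    v,u=np.nonzero(m);print(n,'core px',u.mean(),v.mean(),len(u),ray(c,u.mean(),v.mean(),.05))
    q=P[y:y+h,x:x+w].reshape(-1,3);q=q[(q[:,2]>.044)&(q[:,2]<.056)]
    print(' top pts',(q.max(0)+q.min(0))/2,q.min(0),q.max(0))
    # lid
    lx,ly,lw,lh=(385,245,75,75) if n=='scene' else (160,175,80,45)
    q=P[ly:ly+lh,lx:lx+lw].reshape(-1,3);b=blue[ly:ly+lh,lx:lx+lw].ravel()>0
    pl=q[b&(q[:,2]<.012)];r=cv2.minAreaRect((pl[:,:2]*1000).astype(np.float32));print(' lid',r,np.median(pl[:,2]))
    f=q[(q[:,2]>.034)&(q[:,2]<.045)];print(' fin',len(f),f.mean(0) if len(f) else '', cv2.minAreaRect((f[:,:2]*1000).astype(np.float32)))
    # dispenser
    dx,dy,dw,dh=(235,180,100,80) if n=='scene' else (200,205,118,100)
    q=P[dy:dy+dh,dx:dx+dw].reshape(-1,3)
    b=q[(q[:,2]>.008)&(q[:,2]<.016)];print(' base',cv2.minAreaRect((b[:,:2]*1000).astype(np.float32)))
    j=q[(q[:,2]>.073)&(q[:,2]<.079)];print(' jambtop',len(j),cv2.minAreaRect((j[:,:2]*1000).astype(np.float32)))
    k=q[(q[:,2]>.102)&(q[:,2]<.114)];print(' knuckle top',len(k),k.mean(0),cv2.minAreaRect((k[:,:2]*1000).astype(np.float32)))
    s=q[(q[:,2]>.03)&(q[:,2]<.072)];s=s[np.hypot(*(s[:,:2]-np.median(b[:,:2],0)).T)<.05];print(' spindle',len(s),s.mean(0))
cv2.imwrite('pics/crop.png',cv2.hconcat(crop))
E
```

```text
scene core px 210.13235294117646 154.86764705882354 68 [ 0.54701646 -0.29723829  0.05      ]
 top pts [ 0.54864885 -0.29595215  0.04997332] [ 0.52054376 -0.32516539  0.04401766] [ 0.57675395 -0.26673892  0.05592899]
 lid ((457.043212890625, 283.8885498046875), (132.6158905029297, 99.29496002197266), 26.36431312561035) 0.004682067566237846
 fin 107 [0.47067951 0.29000951 0.04015478] ((468.1239013671875, 288.9705505371094), (41.80704879760742, 11.945852279663086), 26.06022071838379)
 base ((510.5114440917969, -41.700653076171875), (259.6400451660156, 140.6806640625), 12.095268249511719)
 jambtop 445 ((568.7921752929688, -29.55645751953125), (136.595703125, 105.7137451171875), 11.928186416625977)
 knuckle top 191 [ 0.61271187 -0.0176518   0.1081331 ] ((613.4755859375, -19.79199981689453), (21.414119720458984, 94.75381469726562), 15.489185333251953)
 spindle 91 [ 0.50624791 -0.04070937  0.05147568]
side core px 300.9957081545064 352.0557939914163 233 [ 0.54714869 -0.29604556  0.05      ]
 top pts [ 0.54620175 -0.29681621  0.04913756] [ 0.51882868 -0.32488019  0.04401662] [ 0.57357483 -0.26875223  0.05425851]
 lid ((458.14105224609375, 284.2248229980469), (133.22219848632812, 103.06199645996094), 25.76630973815918) 0.003415499375691411
 fin 55 [0.46728891 0.28687644 0.03841841] ((466.0068359375, 288.10986328125), (39.61863708496094, 15.214776992797852), 30.076335906982422)
 base ((539.994873046875, -35.00353240966797), (189.53797912597656, 143.40032958984375), 12.387324333190918)
 jambtop 282 ((615.18896484375, -20.168453216552734), (37.45272445678711, 104.25471496582031), 11.738343238830566)
 knuckle top 158 [ 0.6079747  -0.0246801   0.10714932] ((608.9952392578125, -21.218017578125), (18.150426864624023, 95.76622772216797), 12.366813659667969)
 spindle 111 [ 0.5008019  -0.04857537  0.05177406]
```

View pics/crop.png

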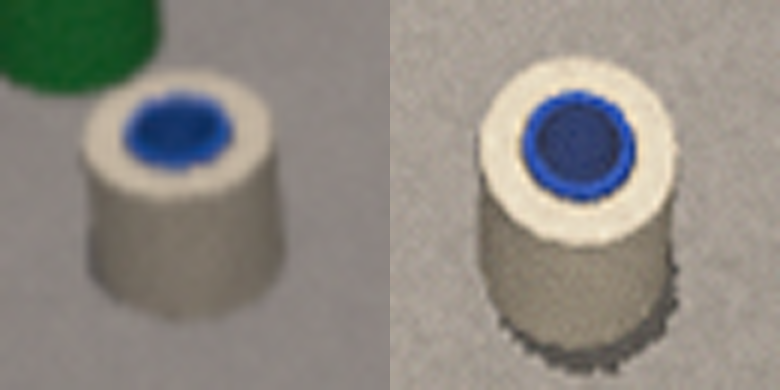

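The crop confirms a cream-white roll with a blue core (side px (301,352)), green one behind it. Heights and sizes match. Next I check the neighbours' clearance.

```bash
python3 - <<'E'
from h import *
c=load('scene');s=load('side')
print('green',ray(c,197,131,.05),ray(s,300,412,.05))
print('beaker',ray(c,148,168,.075),'flask base',ray(c,160,232,.0),ray(s,390,303,0))
print('timer',ray(c,224,276,.06),'orange',ray(c,267,328,.05),'sieve',ray(c,343,378,.03),'pin',ray(c,335,188,0),ray(c,369,210,0))
w=grab('wrist','w0');print(np.round(w['hand_eye'],3),w['fx'])
E
python3 -m crank '[{"tx":0.312,"ty":0.282,"tz":-0.03,"wz":-0.11},{"tx":0.312,"ty":0.282,"tz":-0.03,"wz":-0.11},{"tx":0.312,"ty":0.282,"tz":-0.03,"wz":-0.11},{"tx":0.312,"ty":0.282,"tz":-0.03,"wz":-0.11},{"tx":0.312,"ty":0.282,"tz":-0.03,"wz":-0.11}]'
```

```text
green [ 0.5108606  -0.39629011  0.05      ] [ 0.51182978 -0.39116428  0.05      ]
beaker [ 0.70007145 -0.33845119  0.075     ] flask base [ 7.67652253e-01 -2.15064714e-01  1.11022302e-16] [ 7.72044661e-01 -2.10375015e-01  1.11022302e-16]
timer [0.76718344 0.01748232 0.06      ] orange [0.78209725 0.15708171 0.05      ] sieve [0.7464297  0.31416725 0.03      ] pin [ 0.36900234 -0.03038631  0.        ] [0.36724571 0.07625688 0.        ]
[[-0.    -0.956 -0.293  0.083]
 [ 1.    -0.    -0.    -0.   ]
 [-0.    -0.293  0.956 -0.156]
 [ 0.     0.     0.     1.   ]] 316.9630534967541$[0]: bad value
```

```bash
python3 -m crank '[{"tx":0.312,"ty":0.282,"tz":-0.03,"wx":0,"wy":0,"wz":-0.11,"claw":-1},{"tx":0.312,"ty":0.282,"tz":-0.03,"wx":0,"wy":0,"wz":-0.11,"claw":-1},{"tx":0.312,"ty":0.282,"tz":-0.03,"wx":0,"wy":0,"wz":-0.11,"claw":-1},{"tx":0.312,"ty":0.282,"tz":-0.03,"wx":0,"wy":0,"wz":-0.11,"claw":-1},{"tx":0.312,"ty":0.282,"tz":-0.03,"wx":0,"wy":0,"wz":-0.11,"claw":-1}]'
```

```text
t: 0.65
ee_pos: [0.4196, -0.4116, 0.2107]
tcp_rot: [[0.978, 0.21, -0.0], [0.21, -0.978, 0.0], [-0.0, -0.0, -1.0]]
ft_force: [0.5, -0.9, -0.2]
width: 0.0917
finger_force: 0.0
```

```bash
python3 -m crank '[{"tx":0.127,"ty":0.114,"tz":-0.01,"wx":0,"wy":0,"wz":0,"claw":-1},{"tx":0.127,"ty":0.114,"tz":-0.01,"wx":0,"wy":0,"wz":0,"claw":-1},{"tx":0.127,"ty":0.114,"tz":-0.01,"wx":0,"wy":0,"wz":0,"claw":-1},{"tx":0.127,"ty":0.114,"tz":-0.01,"wx":0,"wy":0,"wz":0,"claw":-1},{"tx":0.127,"ty":0.114,"tz":-0.01,"wx":0,"wy":0,"wz":0,"claw":-1}]'
python3 - <<'E'
from h import *
w=grab('wrist','w1');o=env.get_obs();print(o['ee_pos'],o['qvel'])
hsv=cv2.cvtColor(w['frame'],cv2.COLOR_RGB2HSV);b=cv2.inRange(hsv,(105,110,40),(130,255,255))
n,l,st,ce=cv2.connectedComponentsWithStats(b)
for i in range(1,n):
    if st[i,4]>100: print(ce[i],st[i],ray(w,*ce[i],.052))
E
```

```text
t: 1.15
ee_pos: [0.5474, -0.2967, 0.2003]
tcp_rot: [[0.977, 0.214, -0.0], [0.214, -0.977, 0.001], [-0.0, -0.001, -1.0]]
ft_force: [-0.8, -0.0, -1.0]
width: 0.0926
finger_force: 0.0
[ 0.54602826 -0.29800963  0.20038467] [-2.36727102 -0.78409242  0.77655291 -0.56177911  0.18113948 -0.63226165]
[276.34634146 201.04390244] [261 185  32  30 615] [ 0.54601607 -0.29625433  0.052     ]
```

```bash
python3 -m crank '[{"tx":0,"ty":0,"tz":-0.04,"wx":0,"wy":0,"wz":0,"claw":-1},{"tx":0,"ty":0,"tz":-0.08,"wx":0,"wy":0,"wz":0,"claw":-1},{"tx":0,"ty":0,"tz":-0.12,"wx":0,"wy":0,"wz":0,"claw":-1},{"tx":0,"ty":0,"tz":-0.15,"wx":0,"wy":0,"wz":0,"claw":-1},{"tx":0,"ty":0,"tz":-0.17,"wx":0,"wy":0,"wz":0,"claw":-1}]'
python3 -m crank '[{"tx":0,"ty":0,"tz":0,"wx":0,"wy":0,"wz":0,"claw":-1},{"tx":0,"ty":0,"tz":0,"wx":0,"wy":0,"wz":0,"claw":1},{"tx":0,"ty":0,"tz":0,"wx":0,"wy":0,"wz":0,"claw":1},{"tx":0,"ty":0,"tz":0,"wx":0,"wy":0,"wz":0,"claw":1},{"tx":0,"ty":0,"tz":0,"wx":0,"wy":0,"wz":0,"claw":1}]' 20
python3 -m crank '[{"tx":0,"ty":0,"tz":0,"wx":0,"wy":0,"wz":0,"claw":1},{"tx":0,"ty":0,"tz":0,"wx":0,"wy":0,"wz":0,"claw":1},{"tx":0,"ty":0,"tz":0,"wx":0,"wy":0,"wz":0,"claw":1},{"tx":0,"ty":0,"tz":0,"wx":0,"wy":0,"wz":0,"claw":1},{"tx":0,"ty":0,"tz":0,"wx":0,"wy":0,"wz":0,"claw":1}]' 20
```

```text
t: 1.7
ee_pos: [0.543, -0.2997, 0.0285]
tcp_rot: [[0.978, 0.209, -0.003], [0.209, -0.978, 0.001], [-0.003, -0.002, -1.0]]
ft_force: [0.4, 0.2, 0.0]
width: 0.0921
finger_force: 0.0
t: 2.2
ee_pos: [0.5461, -0.2995, 0.0321]
tcp_rot: [[0.978, 0.21, 0.002], [0.21, -0.978, -0.001], [0.001, 0.001, -1.0]]
ft_force: [-0.2, 0.1, 0.7]
width: 0.0622
finger_force: 0.5
t: 2.7
ee_pos: [0.5458, -0.2992, 0.0317]
tcp_rot: [[0.978, 0.211, 0.001], [0.211, -0.978, -0.0], [0.001, 0.001, -1.0]]
ft_force: [-2.3, 1.0, 6.3]
width: 0.0556
finger_force: 20.0
```

```bash
python3 -m crank '[{"tx":0,"ty":0,"tz":0.02,"wx":0,"wy":0,"wz":0,"claw":1},{"tx":0,"ty":0,"tz":0.06,"wx":0,"wy":0,"wz":0,"claw":1},{"tx":0,"ty":0.02,"tz":0.1,"wx":0,"wy":0,"wz":0,"claw":1},{"tx":-0.02,"ty":0.05,"tz":0.13,"wx":0,"wy":0,"wz":0,"claw":1},{"tx":-0.04,"ty":0.08,"tz":0.16,"wx":0,"wy":0,"wz":0,"claw":1}]' 20
python3 -m crank '[{"tx":-0.01,"ty":0.035,"tz":0.02,"wx":0,"wy":0,"wz":0,"claw":1},{"tx":-0.025,"ty":0.07,"tz":0.045,"wx":0,"wy":0,"wz":0,"claw":1},{"tx":-0.04,"ty":0.105,"tz":0.065,"wx":0,"wy":0,"wz":0,"claw":1},{"tx":-0.055,"ty":0.14,"tz":0.08,"wx":0,"wy":0,"wz":0,"claw":1},{"tx":-0.066,"ty":0.16,"tz":0.088,"wx":0,"wy":0,"wz":0,"claw":1}]' 20
python3 -m crank '[{"tx":0,"ty":0,"tz":0,"wx":0,"wy":0,"wz":0,"claw":1},{"tx":0,"ty":0,"tz":0,"wx":0,"wy":0,"wz":0,"claw":1}]' 20
python3 - <<'E'
from h import *
grab('wrist','w2')
E
```

```text
t: 3.2
ee_pos: [0.505, -0.2183, 0.192]
tcp_rot: [[0.978, 0.21, 0.0], [0.21, -0.978, -0.0], [0.0, 0.0, -1.0]]
ft_force: [0.8, 0.8, -1.0]
width: 0.0552
finger_force: 20.0
t: 3.7
ee_pos: [0.4387, -0.0572, 0.2802]
tcp_rot: [[0.977, 0.211, 0.002], [0.211, -0.977, 0.0], [0.002, 0.0, -1.0]]
ft_force: [0.3, -1.0, -2.0]
width: 0.0557
finger_force: 20.0
t: 3.9
ee_pos: [0.4395, -0.059, 0.2791]
tcp_rot: [[0.977, 0.212, 0.001], [0.212, -0.977, -0.0], [0.001, 0.001, -1.0]]
ft_force: [-0.2, 0.2, -1.6]
width: 0.0559
finger_force: 20.0
```

View pics/w2.png

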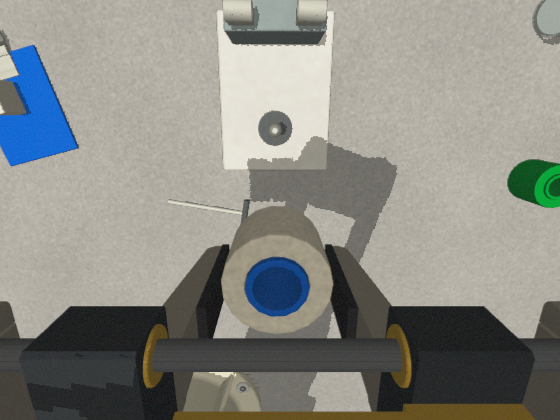

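The roll is held upright at (277,287). The spindle top is at about (276,128) with a dark collar around its foot, and the knuckles are at (239,12) and (312,12).

```bash
python3 - <<'E'
from h import *
w=load('w2');P=pts(w);o=env.get_obs();print(o['ee_pos'])
R=P[100:155,250:305].reshape(-1,3)
for a,b in((.062,.073),(.03,.06)):
    q=R[(R[:,2]>a)&(R[:,2]<b)];print('spindle',len(q),q.mean(0) if len(q) else '')
g=w['frame'].astype(int).sum(2)
m=np.zeros(g.shape,np.uint8);m[105:150,255:298]=(g[105:150,255:298]<330)
n,l,st,ce=cv2.connectedComponentsWithStats(m);print(st[1:],ce[1:])
(x,y),r=cv2.minEnclosingCircle(np.argwhere(m)[:,::-1].astype(np.float32));print(x,y,r,ray(w,x,y,.012),ray(w,276,128,.07))
for j,img in ((0,P),):
    q=P[:175,200:350].reshape(-1,3)
    b=q[abs(q[:,2]-.012)<.003];print('base',cv2.minAreaRect((b[:,:2]*1000).astype(np.float32)))
    k=q[q[:,2]>.1];
    t=np.radians(12.1);lat=k[:,:2]@[-np.sin(t),np.cos(t)];print('lat knuckle',lat.min(),lat.max(),k[:,2].max(),np.histogram(lat,20))
# roll rim in hand
hsv=cv2.cvtColor(w['frame'],cv2.COLOR_RGB2HSV);b=cv2.inRange(hsv,(105,110,40),(130,255,255));b[:240]=0;b[330:]=0;b[:,:235]=0;b[:,320:]=0
v,u=np.nonzero(b);zz=P[v,u];print('rim z',np.median(zz,0),zz[:,2].max(),((u.min()+u.max())/2,(v.min()+v.max())/2),ray(w,(u.min()+u.max())/2,(v.min()+v.max())/2,.299))
# base edges by lines
e=cv2.Canny(w['frame'][:,:,1].copy(),40,100)
for L in cv2.HoughLinesP(e[:180,200:350],1,np.pi/720,35,minLineLength=50,maxLineGap=8)[:,0]:
    a=ray(w,L[0]+200,L[1],.012);c=ray(w,L[2]+200,L[3],.012);d=c-a;print(L,a[:2],c[:2],np.degrees(np.arctan2(d[1],d[0])))
E
```

```text
[ 0.43965083 -0.05941918  0.27872314]
spindle 144 [ 0.50198268 -0.04270756  0.06599392]
spindle 4 [ 0.50915186 -0.04176816  0.04689898]
[[259 112  33  34 757]] [[275.16116248 127.8348745 ]]
275.0 128.19354248046875 16.806556701660156 [ 0.50148656 -0.04326662  0.012     ] [ 0.50451867 -0.04401119  0.07      ]
base ((541.0429077148438, -34.391700744628906), (188.3766326904297, 139.82508850097656), 12.147778511047363)
lat knuckle -0.1940766357574054 -0.10008483125933713 0.4349975572154796 (array([112, 117, 119, 113, 114,  66,   0,   0,   0, 106,   0,   0,   0,
         0,  68, 116, 114, 112, 115, 102]), array([-0.19407664, -0.18937705, -0.18467746, -0.17997787, -0.17527827,
       -0.17057868, -0.16587909, -0.1611795 , -0.15647991, -0.15178032,
       -0.14708073, -0.14238114, -0.13768155, -0.13298196, -0.12828237,
       -0.12358278, -0.11888319, -0.1141836 , -0.10948401, -0.10478442,
       -0.10008483]))
rim z [ 0.43207143 -0.0600057   0.29569496] 0.4349975572154796 (np.float64(277.0), np.float64(286.0)) [ 0.4420852  -0.05828557  0.299     ]
[ 17  10  24 168] [0.61823039 0.05125276] [0.43639716 0.01271508] -168.03382028451327
[126 168 130  67] [ 0.4653421  -0.12102491] [ 0.58693711 -0.09392374] 12.564750898398005
[ 25 169 125 169] [0.43534818 0.01118127] [ 0.46375157 -0.1200579 ] -77.78812243736965
[ 17  30 132  30] [0.59759727 0.04795701] [ 0.6265712  -0.08574182] -77.77248211794898
[ 34  44 131  44] [0.58707797 0.02559471] [ 0.6117989  -0.08849242] -77.7738939090662
[ 54  45 123  45] [0.59110805 0.00186745] [ 0.60870793 -0.07935671] -77.77399600825738
```

```bash
python3 -m crank '[{"tx":0.03,"ty":0.008,"tz":0,"wx":0,"wy":0,"wz":0,"claw":1},{"tx":0.06,"ty":0.016,"tz":-0.02,"wx":0,"wy":0,"wz":0,"claw":1},{"tx":0.06,"ty":0.016,"tz":-0.06,"wx":0,"wy":0,"wz":0,"claw":1},{"tx":0.06,"ty":0.016,"tz":-0.11,"wx":0,"wy":0,"wz":0,"claw":1},{"tx":0.06,"ty":0.016,"tz":-0.155,"wx":0,"wy":0,"wz":0,"claw":1}]' 20
python3 -m crank '[{"tx":0,"ty":0,"tz":0,"wx":0,"wy":0,"wz":0,"claw":1},{"tx":0,"ty":0,"tz":0,"wx":0,"wy":0,"wz":0,"claw":1},{"tx":0,"ty":0,"tz":0,"wx":0,"wy":0,"wz":0,"claw":1}]' 20
python3 - <<'E'
from h import *
a=grab('side','s3');b=grab('scene','c3');w=grab('wrist','w3');print(env.get_obs()['ee_pos'])
I=[cv2.resize(a['frame'][180:300,190:330,::-1],(400,343)),cv2.resize(b['frame'][130:250,225:365,::-1],(400,343))]
cv2.imwrite('pics/c3b.png',cv2.hconcat(I))
E
```

```text
t: 4.45
ee_pos: [0.4995, -0.0441, 0.1213]
tcp_rot: [[0.978, 0.21, -0.001], [0.21, -0.978, -0.0], [-0.001, -0.0, -1.0]]
ft_force: [1.6, -0.4, -2.3]
width: 0.0559
finger_force: 20.0
t: 4.75
ee_pos: [0.5013, -0.0437, 0.1259]
tcp_rot: [[0.978, 0.21, 0.003], [0.21, -0.978, -0.0], [0.003, 0.001, -1.0]]
ft_force: [-0.1, 0.0, -0.6]
width: 0.0557
finger_force: 20.0
[ 0.5010088  -0.04340842  0.12597779]
```

View pics/c3b.png

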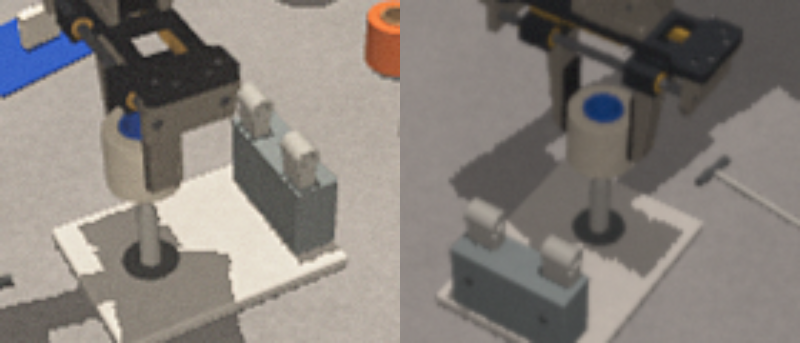

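The roll hangs over the spindle: side crop spindle x≈148 against roll ≈144, scene crop 599 against 600. I lower it gently and watch the force.

```bash
python3 -m crank '[{"tx":0,"ty":0,"tz":-0.01,"wx":0,"wy":0,"wz":0,"claw":1},{"tx":0,"ty":0,"tz":-0.02,"wx":0,"wy":0,"wz":0,"claw":1},{"tx":0,"ty":0,"tz":-0.028,"wx":0,"wy":0,"wz":0,"claw":1},{"tx":0,"ty":0,"tz":-0.036,"wx":0,"wy":0,"wz":0,"claw":1},{"tx":0,"ty":0,"tz":-0.036,"wx":0,"wy":0,"wz":0,"claw":1}]' 20
```

```text
t: 5.4
ee_pos: [0.4985, -0.043, 0.0864]
tcp_rot: [[0.978, 0.211, -0.002], [0.211, -0.978, 0.0], [-0.002, -0.001, -1.0]]
ft_force: [-0.9, 0.2, -1.3]
width: 0.0554
finger_force: 20.0
```

```bash
python3 -m crank '[{"tx":0,"ty":0,"tz":-0.01,"wx":0,"wy":0,"wz":0,"claw":1},{"tx":0,"ty":0,"tz":-0.02,"wx":0,"wy":0,"wz":0,"claw":1},{"tx":0,"ty":0,"tz":-0.03,"wx":0,"wy":0,"wz":0,"claw":1},{"tx":0,"ty":0,"tz":-0.038,"wx":0,"wy":0,"wz":0,"claw":1},{"tx":0,"ty":0,"tz":-0.038,"wx":0,"wy":0,"wz":0,"claw":1}]' 20
python3 -m crank '[{"tx":0,"ty":0,"tz":0,"wx":0,"wy":0,"wz":0,"claw":1},{"tx":0,"ty":0,"tz":-0.002,"wx":0,"wy":0,"wz":0,"claw":1},{"tx":0,"ty":0,"tz":-0.002,"wx":0,"wy":0,"wz":0,"claw":1}]' 20
python3 -m crank '[{"tx":0,"ty":0,"tz":-0.002,"wx":0,"wy":0,"wz":0,"claw":1},{"tx":0,"ty":0,"tz":-0.002,"wx":0,"wy":0,"wz":0,"claw":1}]' 20
```

```text
t: 5.9
ee_pos: [0.4986, -0.043, 0.0486]
tcp_rot: [[0.978, 0.21, -0.002], [0.21, -0.978, 0.0], [-0.002, -0.001, -1.0]]
ft_force: [0.1, -1.2, -0.5]
width: 0.0556
finger_force: 20.0
t: 6.2
ee_pos: [0.4997, -0.0431, 0.0481]
tcp_rot: [[0.978, 0.21, 0.0], [0.21, -0.978, -0.0], [0.0, 0.0, -1.0]]
ft_force: [0.2, 0.0, -1.5]
width: 0.0554
finger_force: 20.0
t: 6.4
ee_pos: [0.4995, -0.0431, 0.0459]
tcp_rot: [[0.978, 0.21, 0.0], [0.21, -0.978, 0.0], [0.0, 0.0, -1.0]]
ft_force: [-0.1, -0.1, -1.6]
width: 0.0559
finger_force: 20.0
```

```bash
python3 -m crank '[{"tx":0,"ty":0,"tz":-0.001,"wx":0,"wy":0,"wz":0,"claw":1},{"tx":0,"ty":0,"tz":-0.001,"wx":0,"wy":0,"wz":0,"claw":1},{"tx":0,"ty":0,"tz":-0.001,"wx":0,"wy":0,"wz":0,"claw":1}]'
python3 -m crank '[{"tx":0,"ty":0,"tz":-0.001,"wx":0,"wy":0,"wz":0,"claw":1},{"tx":0,"ty":0,"tz":-0.001,"wx":0,"wy":0,"wz":0,"claw":1},{"tx":0,"ty":0,"tz":-0.001,"wx":0,"wy":0,"wz":0,"claw":1}]'
```

```text
t: 6.7
ee_pos: [0.4995, -0.0431, 0.0449]
tcp_rot: [[0.978, 0.21, 0.0], [0.21, -0.978, 0.0], [0.0, -0.0, -1.0]]
ft_force: [-0.9, 0.4, -1.6]
width: 0.0556
finger_force: 20.0
t: 7.0
ee_pos: [0.4995, -0.0431, 0.0439]
tcp_rot: [[0.978, 0.21, -0.0], [0.21, -0.978, 0.0], [-0.0, -0.0, -1.0]]
ft_force: [-0.4, -0.5, -0.5]
width: 0.056
finger_force: 20.0
```

```bash
for i in 1 2; do python3 -m crank '[{"tx":0,"ty":0,"tz":-0.001,"wx":0,"wy":0,"wz":0,"claw":1},{"tx":0,"ty":0,"tz":-0.001,"wx":0,"wy":0,"wz":0,"claw":1},{"tx":0,"ty":0,"tz":-0.001,"wx":0,"wy":0,"wz":0,"claw":1}]' | grep -E 'ee_|ft'; done
```

```text
ee_pos: [0.4996, -0.0431, 0.0437]
ft_force: [-3.9, 0.3, 11.6]
ee_pos: [0.4998, -0.0431, 0.0433]
ft_force: [-6.0, 2.0, 20.3]
```

Seated: contact at 20 N at the expected height. Now I release and go to the lid.

```bash
python3 -m crank '[{"tx":0,"ty":0,"tz":0.001,"wx":0,"wy":0,"wz":0,"claw":1},{"tx":0,"ty":0,"tz":0.001,"wx":0,"wy":0,"wz":0,"claw":-1},{"tx":0,"ty":0,"tz":0.001,"wx":0,"wy":0,"wz":0,"claw":-1},{"tx":0,"ty":0,"tz":0.001,"wx":0,"wy":0,"wz":0,"claw":-1},{"tx":0,"ty":0,"tz":0.001,"wx":0,"wy":0,"wz":0,"claw":-1}]'
python3 -m crank '[{"tx":0,"ty":0,"tz":0.01,"wx":0,"wy":0,"wz":0,"claw":-1},{"tx":0,"ty":0,"tz":0.04,"wx":0,"wy":0,"wz":0,"claw":-1},{"tx":0,"ty":0,"tz":0.08,"wx":0,"wy":0,"wz":0,"claw":-1},{"tx":0,"ty":0.02,"tz":0.12,"wx":0,"wy":0,"wz":0,"claw":-1},{"tx":0,"ty":0.04,"tz":0.156,"wx":0,"wy":0,"wz":0.04,"claw":-1}]'
python3 - <<'E'
from h import *
a=grab('side','s4');b=grab('scene','c4');print(env.get_obs()['ee_pos'])
for n,c,(x,y,w,h) in(('side',a,(215,215,50,60)),('scene',b,(270,175,50,50))):
    q=pts(c)[y:y+h,x:x+w].reshape(-1,3);q=q[(q[:,2]>.054)&(q[:,2]<.068)];print(n,len(q),np.percentile(q[:,2],[10,50,90]),(q.min(0)+q.max(0))/2)
I=[cv2.resize(a['frame'][180:300,190:330,::-1],(400,343)),cv2.resize(b['frame'][130:250,225:365,::-1],(400,343))]
cv2.imwrite('pics/c4b.png',cv2.hconcat(I))
E
```

```text
t: 8.1
ee_pos: [0.4994, -0.0431, 0.0428]
tcp_rot: [[0.978, 0.21, -0.0], [0.21, -0.978, 0.0], [-0.0, -0.0, -1.0]]
ft_force: [0.1, 0.1, 0.3]
width: 0.0857
finger_force: 0.0
t: 8.6
ee_pos: [0.4995, -0.003, 0.2015]
tcp_rot: [[0.963, 0.271, 0.001], [0.271, -0.963, -0.0], [0.001, 0.0, -1.0]]
ft_force: [0.1, 1.2, 0.6]
width: 0.0918
finger_force: 0.0
[ 0.50238611 -0.00163704  0.2043031 ]
side 414 [0.0577587  0.06155473 0.06391747] [ 0.50030198 -0.0436399   0.06097094]
scene 354 [0.05868316 0.0624791  0.06530375] [ 0.5020913  -0.04304637  0.06111208]
```

View pics/c4b.png

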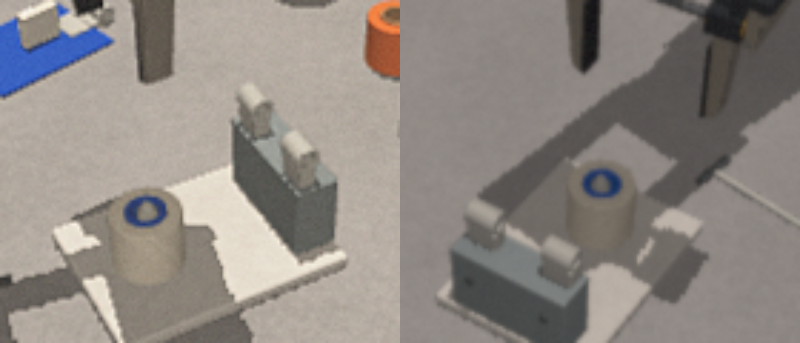

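The roll is seated on the spindle, whose tip shows in the core at (147,208) and (602,183), with the top at 62 mm. On to the lid.

```bash
python3 -m crank '[{"tx":-0.005,"ty":0.045,"tz":0,"wx":0,"wy":0,"wz":0.05,"claw":-1},{"tx":-0.01,"ty":0.09,"tz":0,"wx":0,"wy":0,"wz":0.114,"claw":-1},{"tx":-0.015,"ty":0.135,"tz":0,"wx":0,"wy":0,"wz":0.114,"claw":-1},{"tx":-0.02,"ty":0.18,"tz":0,"wx":0,"wy":0,"wz":0.114,"claw":-1},{"tx":-0.025,"ty":0.225,"tz":0,"wx":0,"wy":0,"wz":0.114,"claw":-1}]'
python3 -m crank '[{"tx":-0.004,"ty":0.04,"tz":0,"wx":0,"wy":0,"wz":0,"claw":-1},{"tx":-0.007,"ty":0.066,"tz":0,"wx":0,"wy":0,"wz":0,"claw":-1},{"tx":-0.007,"ty":0.066,"tz":0,"wx":0,"wy":0,"wz":0,"claw":-1},{"tx":-0.007,"ty":0.066,"tz":0,"wx":0,"wy":0,"wz":0,"claw":-1},{"tx":-0.007,"ty":0.066,"tz":0,"wx":0,"wy":0,"wz":0,"claw":-1}]'
python3 - <<'E'
from h import *
w=grab('wrist','w5');P=pts(w);q=P[:330].reshape(-1,3)
f=q[(abs(q[:,2]-.040)<.004)];f=f[np.hypot(f[:,0]-.468,f[:,1]-.289)<.035]
print('fin',len(f),cv2.minAreaRect((f[:,:2]*1000).astype(np.float32)),np.median(f[:,2]))
hsv=cv2.cvtColor(w['frame'],cv2.COLOR_RGB2HSV);b=cv2.inRange(hsv,(105,110,40),(130,255,255))>0
v,u=np.nonzero(b);G=np.array([ray(w,a,c,.004) for a,c in zip(u,v)]);G=G[np.hypot(G[:,0]-.458,G[:,1]-.284)<.095]
print('plate',cv2.minAreaRect((G[:,:2]*1000).astype(np.float32)))
k=q[(q[:,2]>.012)&(q[:,2]<.024)];k=k[np.hypot(k[:,0]-.530,k[:,1]-.32)<.03];print('knuck',len(k),k.mean(0),cv2.minAreaRect((k[:,:2]*1000).astype(np.float32)))
E
```

```text
t: 9.2
ee_pos: [0.4738, 0.2231, 0.1986]
tcp_rot: [[0.899, 0.438, -0.0], [0.438, -0.899, -0.0], [-0.001, 0.0, -1.0]]
ft_force: [0.7, 0.2, -0.1]
width: 0.092
finger_force: 0.0
t: 9.7
ee_pos: [0.4674, 0.2866, 0.1986]
tcp_rot: [[0.899, 0.438, -0.001], [0.438, -0.899, -0.001], [-0.001, 0.0, -1.0]]
ft_force: [0.2, -0.2, -0.6]
width: 0.0921
finger_force: 0.0
fin 452 ((467.86090087890625, 290.82476806640625), (39.207401275634766, 11.483086585998535), 25.989233016967773) 0.039570099708543
plate ((456.2120666503906, 284.74456787109375), (129.1759033203125, 99.44161987304688), 26.423860549926758)
knuck 644 [0.52856949 0.32095931 0.01773988] ((528.48388671875, 320.80828857421875), (19.191808700561523, 35.48617172241211), 25.96512794494629)
```

View pics/w5.png

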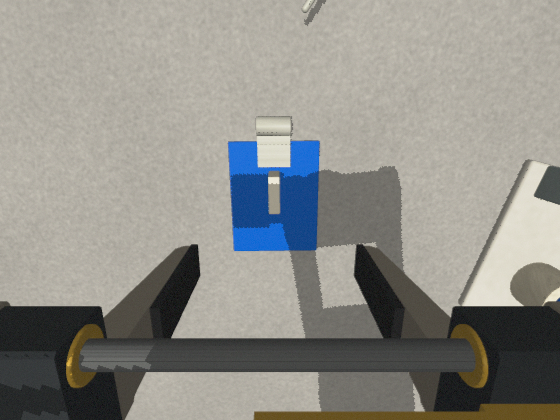

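Lid square in the wrist view: fin (274,192), knuckle (274,127). Sizes and yaw (26°) agree. I descend and grip.

```bash
python3 -m crank '[{"tx":0.001,"ty":0.0035,"tz":-0.04,"wx":0,"wy":0,"wz":0,"claw":-1},{"tx":0.001,"ty":0.0035,"tz":-0.085,"wx":0,"wy":0,"wz":0,"claw":-1},{"tx":0.001,"ty":0.0035,"tz":-0.13,"wx":0,"wy":0,"wz":0,"claw":-1},{"tx":0.001,"ty":0.0035,"tz":-0.16,"wx":0,"wy":0,"wz":0,"claw":-1},{"tx":0.001,"ty":0.0035,"tz":-0.175,"wx":0,"wy":0,"wz":0,"claw":-1}]'
python3 -m crank '[{"tx":0,"ty":0,"tz":0,"wx":0,"wy":0,"wz":0,"claw":-1},{"tx":0,"ty":0,"tz":0,"wx":0,"wy":0,"wz":0,"claw":-1},{"tx":0,"ty":0,"tz":0,"wx":0,"wy":0,"wz":0,"claw":-1}]'
```

```text
t: 10.25
ee_pos: [0.4674, 0.2894, 0.0214]
tcp_rot: [[0.899, 0.437, -0.003], [0.437, -0.899, -0.002], [-0.004, 0.0, -1.0]]
ft_force: [0.2, 0.5, -0.4]
width: 0.0921
finger_force: 0.0
t: 10.55
ee_pos: [0.4698, 0.2919, 0.0257]
tcp_rot: [[0.899, 0.438, 0.002], [0.438, -0.899, 0.001], [0.003, -0.0, -1.0]]
ft_force: [0.2, 0.8, -0.1]
width: 0.0918
finger_force: 0.0
```

```bash
for i in 1 2 3; do python3 -m crank '[{"tx":0,"ty":0,"tz":0,"wx":0,"wy":0,"wz":0,"claw":1},{"tx":0,"ty":0,"tz":0,"wx":0,"wy":0,"wz":0,"claw":1},{"tx":0,"ty":0,"tz":0,"wx":0,"wy":0,"wz":0,"claw":1},{"tx":0,"ty":0,"tz":0,"wx":0,"wy":0,"wz":0,"claw":1},{"tx":0,"ty":0,"tz":0,"wx":0,"wy":0,"wz":0,"claw":1}]' 45 | grep -vE tcp; done
```

```text
t: 11.05
ee_pos: [0.4685, 0.2914, 0.024]
ft_force: [0.5, 0.3, -0.0]
width: 0.0544
finger_force: 0.0
t: 11.55
ee_pos: [0.4685, 0.2914, 0.0239]
ft_force: [-0.8, -0.2, 0.2]
width: 0.0142
finger_force: 0.0
t: 12.05
ee_pos: [0.4685, 0.2913, 0.0239]
ft_force: [0.9, -0.9, -0.5]
width: 0.0118
finger_force: 45.0
```

```bash
python3 -m crank '[{"tx":0,"ty":0,"tz":0.01,"wx":0,"wy":0,"wz":0,"claw":1},{"tx":0,"ty":0,"tz":0.03,"wx":0,"wy":0,"wz":0,"claw":1},{"tx":0,"ty":0,"tz":0.06,"wx":0,"wy":0,"wz":0,"claw":1},{"tx":0,"ty":0,"tz":0.1,"wx":0,"wy":0,"wz":0,"claw":1},{"tx":0,"ty":0,"tz":0.14,"wx":0,"wy":0,"wz":0,"claw":1}]' 45
python3 -m crank '[{"tx":0.005,"ty":-0.02,"tz":0.03,"wx":0,"wy":0,"wz":-0.02,"claw":1},{"tx":0.01,"ty":-0.05,"tz":0.055,"wx":0,"wy":0,"wz":-0.06,"claw":1},{"tx":0.02,"ty":-0.09,"tz":0.055,"wx":0,"wy":0,"wz":-0.1,"claw":1},{"tx":0.03,"ty":-0.13,"tz":0.055,"wx":0,"wy":0,"wz":-0.13,"claw":1},{"tx":0.04,"ty":-0.17,"tz":0.055,"wx":0,"wy":0,"wz":-0.154,"claw":1}]' 45
python3 -m crank '[{"tx":0.01,"ty":-0.04,"tz":0,"wx":0,"wy":0,"wz":0,"claw":1},{"tx":0.02,"ty":-0.08,"tz":0,"wx":0,"wy":0,"wz":0,"claw":1},{"tx":0.027,"ty":-0.12,"tz":0,"wx":0,"wy":0,"wz":0,"claw":1},{"tx":0.032,"ty":-0.145,"tz":0,"wx":0,"wy":0,"wz":0,"claw":1},{"tx":0.035,"ty":-0.155,"tz":0,"wx":0,"wy":0,"wz":0,"claw":1}]' 45
python3 -m crank '[{"tx":0,"ty":0,"tz":0,"wx":0,"wy":0,"wz":0,"claw":1},{"tx":0,"ty":0,"tz":0,"wx":0,"wy":0,"wz":0,"claw":1},{"tx":0,"ty":0,"tz":0,"wx":0,"wy":0,"wz":0,"claw":1},{"tx":0,"ty":0,"tz":0,"wx":0,"wy":0,"wz":0,"claw":1},{"tx":0,"ty":0,"tz":0,"wx":0,"wy":0,"wz":0,"claw":1}]' 45
python3 - <<'E'
from h import *
grab('wrist','w6');grab('side','s6');grab('scene','c6');print(env.get_obs()['ee_pos'])
E
```

```text
t: 12.55
ee_pos: [0.4678, 0.291, 0.1654]
tcp_rot: [[0.899, 0.438, -0.001], [0.438, -0.899, -0.001], [-0.001, 0.0, -1.0]]
ft_force: [1.0, -0.1, -2.4]
width: 0.0119
finger_force: 45.0
t: 13.05
ee_pos: [0.5083, 0.12, 0.2198]
tcp_rot: [[0.978, 0.209, 0.001], [0.209, -0.978, 0.0], [0.001, -0.0, -1.0]]
ft_force: [0.3, 0.4, -2.4]
width: 0.0118
finger_force: 45.0
t: 13.55
ee_pos: [0.5434, -0.0358, 0.2193]
tcp_rot: [[0.978, 0.208, -0.0], [0.208, -0.978, -0.0], [-0.0, 0.0, -1.0]]
ft_force: [-0.6, -0.5, -3.7]
width: 0.0119
finger_force: 45.0
t: 14.05
ee_pos: [0.5434, -0.0328, 0.2189]
tcp_rot: [[0.977, 0.212, -0.0], [0.212, -0.977, 0.0], [-0.0, -0.0, -1.0]]
ft_force: [0.6, 0.2, -2.4]
width: 0.0117
finger_force: 45.0
[ 0.543472   -0.03325004  0.21890094]
```

View pics/w6.png

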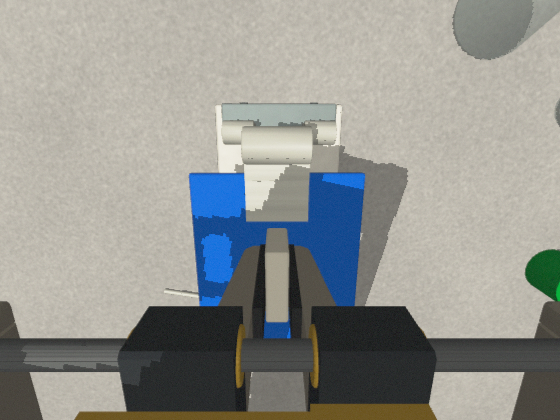

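The lid is level-looking in the gripper. Its knuckle spans px (242–313, 127–163), above the fixed knuckles at (237,133) and (320,133). I measure the relative pose and tilt.

```bash
cat > m.py <<'E'
import sys
from h import *
def meas(name,tz):   # tz: expected lid underside height
    w=load(name);P=pts(w);q=P[:300].reshape(-1,3);t=np.radians(12.15);ex=np.array([np.cos(t),np.sin(t)]);ey=np.array([-ex[1],ex[0]])
    D=np.c_[(q[:,:2]-[.541,-.0344])@ex+.020,(q[:,:2]-[.541,-.0344])@ey,q[:,2]]*1000   # dispenser frame, mm
    hsv=cv2.cvtColor(w['frame'],cv2.COLOR_RGB2HSV);b=(cv2.inRange(hsv,(105,110,40),(130,255,255))>0)[:300].ravel()
    pl=D[b&(abs(D[:,2]-tz-4)<12)];A=np.c_[pl[:,:2],np.ones(len(pl))]
    for _ in range(3):
        s=np.linalg.lstsq(A,pl[:,2],rcond=None)[0];k=abs(A@s-pl[:,2])<3;A,pl=A[k],pl[k]
    print('plate tilt deg',np.degrees(s[:2]),'z at x=9',s@[9,0,1],len(pl));print('plate rect',cv2.minAreaRect(pl[:,:2].astype(np.float32)),'far edge',np.percentile(pl[:,0],99.5),'y',np.percentile(pl[:,1],[.5,99.5]))
    k=D[(D[:,2]>tz+13)&(D[:,2]<tz+24)&(abs(D[:,1])<19.5)&(D[:,0]>70)&(D[:,0]<115)]
    if len(k):print('lid kn x',np.percentile(k[:,0],[1,99]),'y',np.percentile(k[:,1],[.5,99.5]),'ztop',np.percentile(k[:,2],98),'x at top',k[k[:,2]>np.percentile(k[:,2],90),0].mean())
    f=D[(D[:,2]>98)&(D[:,2]<114)&(abs(D[:,1])>20)&(abs(D[:,1])<55)&(D[:,0]>70)&(D[:,0]<115)]
    for g in(f[f[:,1]<0],f[f[:,1]>0]):
        if len(g):print('fixed kn',len(g),'y',np.percentile(g[:,1],[.5,99.5]),'x',np.percentile(g[:,0],[1,99]),'ztop',np.percentile(g[:,2],98))
if __name__=='__main__':meas(sys.argv[1],float(sys.argv[2]))
E
python3 m.py w6 195; echo; python3 m.py w2 400; echo; python3 m.py c6 195; echo; python3 m.py s6 195
```

```text
plate tilt deg [-0.02277964  0.00529252] z at x=9 198.81741709713668 12808
plate rect ((32.414119720458984, 1.3773689270019531), (81.83720397949219, 99.8560562133789), 0.11147736757993698) far edge 73.0782167850773 y [-47.84995696  50.55627071]
lid kn x [80.44927864 98.21083959] y [-16.14142929  19.30433148] ztop 215.49639697771275 x at top 89.37012609630571
fixed kn 636 y [-46.97231902 -21.19334419] x [80.16268508 99.78915104] ztop 110.33729891493977
fixed kn 543 y [20.91256673 46.39170511] x [79.99330281 99.74238188] ztop 110.4071747938677

plate tilt deg [0. 0.] z at x=9 0.0 0

plate tilt deg [-0.08736486 -0.72687675] z at x=9 200.04296094232706 1191
plate rect ((21.752166748046875, -317.60223388671875), (132.7665557861328, 738.9697265625), 1.9247857332229614) far edge 74.33457855856923 y [-678.1254541    50.13116352]
lid kn x [ 83.0235239  101.13127342] y [-17.61620944  18.24331747] ztop 216.84581371091772 x at top 89.97157877611573
fixed kn 102 y [-47.89050844 -21.9882672 ] x [ 83.19064362 101.18519243] ztop 112.36674225831966
fixed kn 115 y [20.52860738 46.5916964 ] x [ 82.5845
[... 1126 characters left out ...]
                                                          ~~~~~~~~~~~~~^^^^^^^^^^^^^^
    return _quantile_unchecked(
        a, q, axis, out, overwrite_input, method, keepdims, weights)
    return _ureduce(a,
                    func=_quantile_ureduce_func,
    ...<5 lines>...
                    overwrite_input=overwrite_input,
                    method=method)
    r = func(a, **kwargs)
    result = _quantile(arr,
                       quantiles=q,
    ...<2 lines>...
                       out=out,
                       weights=wgt)
    slices_having_nans = np.isnan(arr[-1, ...])
                                  ~~~^^^^^^^^^
IndexError: index -1 is out of bounds for axis 0 with size 0
```

```bash
python3 -m crank '[{"tx":0.0007,"ty":-0.0014,"tz":-0.02,"wx":0,"wy":0,"wz":0,"claw":1},{"tx":0.0007,"ty":-0.0014,"tz":-0.04,"wx":0,"wy":0,"wz":0,"claw":1},{"tx":0.0007,"ty":-0.0014,"tz":-0.06,"wx":0,"wy":0,"wz":0,"claw":1},{"tx":0.0007,"ty":-0.0014,"tz":-0.07,"wx":0,"wy":0,"wz":0,"claw":1},{"tx":0.0007,"ty":-0.0014,"tz":-0.075,"wx":0,"wy":0,"wz":0,"claw":1}]' 45
python3 -m crank '[{"tx":0,"ty":0,"tz":0,"wx":0,"wy":0,"wz":0,"claw":1},{"tx":0,"ty":0,"tz":0,"wx":0,"wy":0,"wz":0,"claw":1},{"tx":0,"ty":0,"tz":0,"wx":0,"wy":0,"wz":0,"claw":1},{"tx":0,"ty":0,"tz":0,"wx":0,"wy":0,"wz":0,"claw":1},{"tx":0,"ty":0,"tz":0,"wx":0,"wy":0,"wz":0,"claw":1}]' 45
sed -i 's/ and 0//; s/<19.5)/<20.5)/' m.py
python3 - <<'E'
from h import *
from m import meas
for n,m in(('wrist','w7'),('scene','c7')): grab(n,m);meas(m,120)
E
```

```text
t: 14.7
ee_pos: [0.5438, -0.0349, 0.143]
tcp_rot: [[0.978, 0.21, -0.001], [0.21, -0.978, 0.0], [-0.001, -0.0, -1.0]]
ft_force: [-0.7, -0.3, -1.8]
width: 0.0114
finger_force: 45.0
t: 15.2
ee_pos: [0.5444, -0.035, 0.1444]
tcp_rot: [[0.978, 0.21, 0.001], [0.21, -0.978, -0.0], [0.001, 0.0, -1.0]]
ft_force: [0.5, -0.3, -2.8]
width: 0.0117
finger_force: 45.0
plate tilt deg [-0.0078301 -0.0131108] z at x=9 124.25807569665129 12799
plate rect ((32.990562438964844, -1.0925178527832031), (81.68824768066406, 99.56411743164062), 0.07533809542655945) far edge 73.60024915123344 y [-50.23203196  48.16625916]
lid kn x [80.97173473 98.76585805] y [-18.63334684  16.78246241] ztop 140.88398438751753 x at top 90.1479773270218
fixed kn 1372 y [-46.75946717 -22.00914375] x [80.37252567 99.58233343] ztop 110.43383628292997
fixed kn 1437 y [20.84832287 46.59322287] x [80.29396779 99.59993284] ztop 110.40730502145986
plate tilt deg [0.04327922 0.15293204] z at x=9 125.11860958371604 1057
plate rect ((9.628135681152344, -0.9753265380859375), (99.7633056640625, 131.7944793701172), 89.7266616821289) far edge 74.59855740619129 y [-50.38424108  48.14110859]
lid kn x [ 82.43816014 101.47829406] y [-19.29886025  16.02453848] ztop 142.76488068810792 x at top 91.0496464122581
fixed kn 105 y [-47.56281132 -21.35494958] x [ 83.0265651  101.01008521] ztop 112.35442197269492
fixed kn 114 y [20.06542074 45.87222129] x [ 82.01432804 102.02630044] ztop 111.36574396272441
```

```bash
python3 -m crank '[{"tx":-0.0002,"ty":0.0008,"tz":-0.003,"wx":0,"wy":0,"wz":0,"claw":1},{"tx":-0.0002,"ty":0.0008,"tz":-0.007,"wx":0,"wy":0,"wz":0,"claw":1},{"tx":-0.0002,"ty":0.0008,"tz":-0.012,"wx":0,"wy":0,"wz":0,"claw":1},{"tx":-0.0002,"ty":0.0008,"tz":-0.016,"wx":0,"wy":0,"wz":0,"claw":1},{"tx":-0.0002,"ty":0.0008,"tz":-0.016,"wx":0,"wy":0,"wz":0,"claw":1}]' 45
python3 -m crank '[{"tx":0,"ty":0,"tz":-0.004,"wx":0,"wy":0,"wz":0,"claw":1},{"tx":0,"ty":0,"tz":-0.008,"wx":0,"wy":0,"wz":0,"claw":1},{"tx":0,"ty":0,"tz":-0.012,"wx":0,"wy":0,"wz":0,"claw":1},{"tx":0,"ty":0,"tz":-0.0145,"wx":0,"wy":0,"wz":0,"claw":1},{"tx":0,"ty":0,"tz":-0.0145,"wx":0,"wy":0,"wz":0,"claw":1}]' 45
python3 -m crank '[{"tx":0,"ty":0,"tz":0,"wx":0,"wy":0,"wz":0,"claw":1},{"tx":0,"ty":0,"tz":0,"wx":0,"wy":0,"wz":0,"claw":1},{"tx":0,"ty":0,"tz":0,"wx":0,"wy":0,"wz":0,"claw":1},{"tx":0,"ty":0,"tz":0,"wx":0,"wy":0,"wz":0,"claw":1},{"tx":0,"ty":0,"tz":0,"wx":0,"wy":0,"wz":0,"claw":1}]' 45
python3 - <<'E'
from h import *
from m import meas
for n,m in(('wrist','w8'),('scene','c8'),('side','s8')):
    c=grab(n,m)
    if n!='side':meas(m,90)
a=load('w8')['frame'];b=load('c8')['frame']
I=[cv2.resize(a[60:210,190:370,::-1],(400,333)),cv2.resize(b[170:270,225:345,::-1],(400,333))]
cv2.imwrite('pics/c8b.png',cv2.hconcat(I))
E
```

```text
t: 15.8
ee_pos: [0.5435, -0.0342, 0.127]
tcp_rot: [[0.978, 0.21, -0.001], [0.21, -0.978, 0.0], [-0.001, -0.0, -1.0]]
ft_force: [0.7, -0.5, -3.0]
width: 0.0125
finger_force: 45.0
t: 16.3
ee_pos: [0.5437, -0.0342, 0.1129]
tcp_rot: [[0.978, 0.21, -0.001], [0.21, -0.978, 0.0], [-0.001, -0.0, -1.0]]
ft_force: [-0.4, 0.8, -3.4]
width: 0.0118
finger_force: 45.0
t: 16.8
ee_pos: [0.544, -0.0342, 0.1135]
tcp_rot: [[0.978, 0.21, 0.0], [0.21, -0.978, -0.0], [0.0, 0.0, -1.0]]
ft_force: [-0.1, 0.2, -3.1]
width: 0.0117
finger_force: 45.0
plate tilt deg [-0.00027437  0.01154222] z at x=9 93.35622340667393 12811
plate rect ((32.86541748046875, -0.16186904907226562), (99.9163589477539, 81.7853775024414), 89.88654327392578) far edge 73.34228891810075 y [-49.31196253  49.02474929]
lid kn x [80.76288474 98.49889619] y [-17.7715467   17.70484268] ztop 110.07104087542164 x at top 89.80576599233353
fixed kn 1977 y [-46.83671669 -21.11211765] x [80.6274797  99.37027556] ztop 110.39929360496049
fixed kn 2027 y [20.7980256  46.47412964] x [80.45067943 99.82786431] ztop 110.35414377927268
plate tilt deg [0.01912259 0.12931094] z at x=9 94.38603121980304 967
plate rect ((10.327255249023438, -0.4002532958984375), (100.2226333618164, 127.48823547363281), 89.63565063476562) far edge 72.69302491703156 y [-49.08649161  49.11617338]
lid kn x [ 80.97915251 101.27454799] y [-19.63484461  19.95204118] ztop 112.84712242826969 x at top 91.89431224416968
fixed kn 100 y [-48.00024422 -22.00593175] x [ 84.18627356 101.02918084] ztop 113.28048736369466
fixed kn 113 y [20.51171534 46.64312315] x [ 83.11365829 101.10222608] ztop 111.82967343786818
```

View pics/c8b.png

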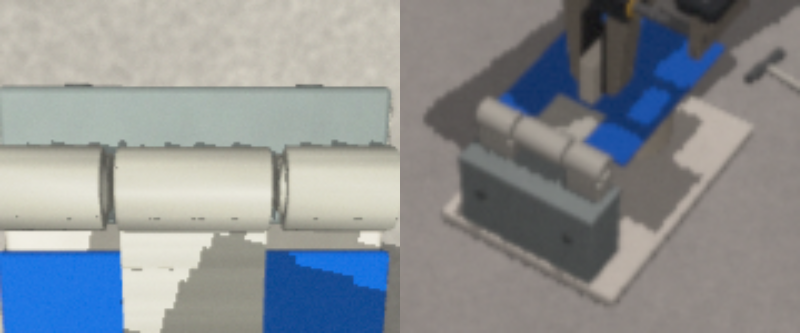

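The three knuckles line up flush: left crop row 145–230, gaps at x≈108 and 280. A 0.3 mm trim in z and x remains, then settle and hand in.

```bash
python3 -m crank '[{"tx":0.0003,"ty":0,"tz":0.0003,"wx":0,"wy":0,"wz":0,"claw":1},{"tx":0.0003,"ty":0,"tz":0.0003,"wx":0,"wy":0,"wz":0,"claw":1},{"tx":0.0003,"ty":0,"tz":0.0003,"wx":0,"wy":0,"wz":0,"claw":1},{"tx":0.0003,"ty":0,"tz":0.0003,"wx":0,"wy":0,"wz":0,"claw":1},{"tx":0.0003,"ty":0,"tz":0.0003,"wx":0,"wy":0,"wz":0,"claw":1}]' 45
python3 -m crank '[{"tx":0,"ty":0,"tz":0,"wx":0,"wy":0,"wz":0,"claw":1},{"tx":0,"ty":0,"tz":0,"wx":0,"wy":0,"wz":0,"claw":1},{"tx":0,"ty":0,"tz":0,"wx":0,"wy":0,"wz":0,"claw":1},{"tx":0,"ty":0,"tz":0,"wx":0,"wy":0,"wz":0,"claw":1},{"tx":0,"ty":0,"tz":0,"wx":0,"wy":0,"wz":0,"claw":1}]' 45
python3 - <<'E'
from h import *
from m import meas
grab('wrist','w9');meas('w9',90);print(env.get_obs()['qvel'],env.get_obs()['ft_force'])
E
```

```text
t: 17.45
ee_pos: [0.5443, -0.0342, 0.1137]
tcp_rot: [[0.978, 0.21, -0.0], [0.21, -0.978, 0.0], [-0.0, -0.0, -1.0]]
ft_force: [-0.3, -0.4, -2.5]
width: 0.0117
finger_force: 45.0
t: 17.95
ee_pos: [0.5443, -0.0342, 0.1137]
tcp_rot: [[0.978, 0.21, -0.0], [0.21, -0.978, -0.0], [-0.0, -0.0, -1.0]]
ft_force: [0.7, -0.3, -2.5]
width: 0.0116
finger_force: 45.0
plate tilt deg [-0.03840471  0.01328706] z at x=9 93.57600115397071 12801
plate rect ((33.005985260009766, 0.032070159912109375), (100.07452392578125, 81.82535552978516), 89.93766021728516) far edge 73.6069757824403 y [-49.39905601  48.98683507]
lid kn x [81.0063702  98.76091005] y [-17.82691912  17.6172902 ] ztop 110.27554299963124 x at top 90.16980285885631
fixed kn 2023 y [-46.84330101 -21.11560126] x [79.85197302 99.58606571] ztop 110.39427189872163
fixed kn 1977 y [20.82624619 46.4380185 ] x [80.93425332 99.61590395] ztop 110.34966114079417
[-0.02669264  0.01324038 -0.09257299  0.04449394  0.01961957  0.01729308] [-0.17088927 -1.7938321  -2.89443284]
```

```bash
python3 -c "from cell import env;print(env.sign_off())"
```

```text
the job is handed in; nothing more can be done
None
```

The white roll is seated on the spindle down to the base, and the lid is held still and level in the air with its knuckle aligned between the jamb knuckles, measured within about 0.3 mm; I handed the job in at about 18 s.

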